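Sugar pot to its mark under the tray handle

TASK

Slide the steel sugar pot across the tray, under the carrying handle, to the ring mark with the two ticks in the other half, and leave it centred there, its two ears pointing along the ticks. Never lift or tip it; the gripper cannot pass the handle, so let the pot stand halfway under it, let go, and take it again from the other side. Leave the glasses, saucers and teaspoons as they are, and let go of the pot at the end.

Things in the scene. Friction and masses are not known exactly. Their poses are not given: they have to be found in the camera images.
- tray: fixed square black tray, 440 mm wide; origin centre of underside, z up; floor 8 mm above origin, rim 7 mm thick, 22 mm high (above origin). A steel carrying handle, round bar 14 mm thick, bridges it along tray x at tray y = 0, between posts at x = -214 and 214 mm; underside 97 mm, top 111 mm above origin. The pot passes under it, a gripper holding the pot does not
- sugar_pot: lidded steel sugar pot (lid clipped fast), round, 88 mm across (lid 91 mm), 67 mm high, about 0.45 kg; origin centre of underside, z up. Two equal flat ears stick out along its +y and -y, 16 mm wide (along pot x), 8 mm thick (41 to 49 mm above origin), reaching 93 mm from the pot axis; either can be pinched across its width from above
- home_mark: the place to go to: flat ring mark in the tray floor, 104 mm across, with two short ticks outside the ring along its +y and -y (56 to 92 mm from centre); origin at the ring centre on the tray floor. It lies in the half of the tray where the pot does not stand at the start
- start_mark: plain ring mark without ticks, 104 mm across, on which the pot stands at the start; origin at its centre on the tray floor
- saucer1: white saucer, 86 mm across, 9 mm high; origin at the centre of its underside; leave it alone
- saucer2: white saucer, 86 mm across, 9 mm high; origin at the centre of its underside; leave it alone
- saucer3: white saucer, 86 mm across, 9 mm high; origin at the centre of its underside; leave it alone
- glass1: waisted tea glass, 56 mm across at the rim, 82 mm high; origin at the centre of its underside; leave it alone (stands on a saucer in a far corner of the tray)
- glass2: waisted tea glass, 56 mm across at the rim, 82 mm high; origin at the centre of its underside; leave it alone (stands on a saucer in a far corner of the tray)
- glass3: waisted tea glass, 56 mm across at the rim, 82 mm high; origin at the centre of its underside; leave it alone
- spoon1: steel teaspoon lying flat, 103 mm long along its x; leave it alone
- spoon2: steel teaspoon lying flat, 103 mm long along its x; leave it alone
Mind the look-alikes: they are no part of the job. What is shaped like the sugar_pot but blue or turquoise is not meant.

How it is judged (in metres and radians):
On the way:
1. the pot stands still, let go, halfway under the handle (its centre within 75 mm of the handle's line) (y of sugar_pot in the frame of tray between -0.075 and 0.075 m and contact force between the fingers and sugar_pot below 0.2 N and linear speed of sugar_pot below 0.01 m/s), for 0.3 s.
At the end, for the whole second after the job is handed in: the pot stands on the tray floor, let go and at rest, its centre within 8 mm of the ticked ring's centre, its ears along the ticks within 8 degrees (horizontal distance between sugar_pot and home_mark below 0.008 m and angle between the y axis of sugar_pot and the y axis of home_mark, either way round below 0.14 rad and angle between sugar_pot's own z axis and vertical below 0.05 rad and z of sugar_pot in the frame of tray below 0.011 m and linear speed of sugar_pot below 0.01 m/s and contact force between the fingers and sugar_pot below 0.2 N); the robot touches nothing.
It fails at once if the pot is lifted more than 6 mm off the tray floor (z of sugar_pot in the frame of tray above 0.014 m).
It fails at once if the pot is tipped by more than 7 degrees (angle between sugar_pot's own z axis and vertical above 0.12 rad).
It fails at once if a glass, saucer or teaspoon is moved by more than 15 mm or a glass tipped over (distance of any of saucer1, saucer2, saucer3, glass1, glass2, glass3, spoon1, spoon2 from where it was at the start of the episode above 0.015 m or angle between any of glass1, glass2, glass3's own z axis and vertical above 0.5 rad).
It also fails if it takes over 48 s, if anything falls off the work surface, if the arm or the gripper's body presses on something with over 40 N, if the wrist force passes 120 N, or if a joint passes its speed limit or range.

ROBOT

A 6-joint arm with a two-finger parallel gripper is mounted at the origin on the work surface. World frame = base frame: x ahead of the robot, y to its left, z up, the work surface at z = 0. Lengths are in m, angles in degrees, forces in N, time in s.
With the tool pointing down it reaches from about 0.35 to 0.875 m from the base axis. Payload 4.2 kg.
Tool frame: the origin (TCP) lies midway between the tips of the shut fingers; the grasp point (between the pads) lies 19 mm behind it; z points along the fingers, y is the line along which they close (so a half turn about z gives the same grasp; the last joint's range is limited). The gripper opens to 87 mm and grips with 3 to 60 N. Pads are 19 mm wide; open, the fingers measure 117 mm over their backs; the gripper's body (75 mm by 190 mm) begins 51 mm behind the grasp point.
Start: joints at [85.119, 22.042, 0.453, 0, -68.411, -14.817], TCP at [0.211, 0.588, 0.223] pointing down, gripper open.
Joint ranges: [-179.83, 179.83], [-69.29, 118.12], [-61.27, 80.66], [-181.25, 117.63], [-171.15, -9.14], [-177.46, 177.46]. Speed limits (degrees/s): [159.86, 159.86, 180, 180, 180, 180].

INTERFACE

Orientations are given as [roll, pitch, yaw] about the fixed x, y, z axes, in that order (R = Rz(yaw) Ry(pitch) Rx(roll)).
In Python, from workcell import env gives the robot as it stands. The module is installed in compiled form; this text tells all that it offers. Calls block until the motion is done:
- env.goto(position, orientation): joint-space move of the TCP to a pose.
- env.move_straight(position, rotation=None, rate=0.15, force_limit=None): straight line of the TCP; rotation=None keeps the orientation; rate is the mean speed in m/s. With force_limit (N) it stops when the force on the tool has changed by that much, and returns True; else False.
- env.set_joints(angles): joint-space move.
- env.gripper_to(opening, grasp_force=None): opening from 0.0 (shut) to 1.0 (fully open); grasp_force is the grip in N (None keeps the last); returns when the fingers have stopped.
- env.dwell(seconds).
- env.inverse_kinematics(position, orientation): joint angles nearest the present ones, or None.
- env.read_state(): the state.
- env.grab_frame(name): name is "scene" or "top" or "wrist"; returns a dict with "image" (400x640x3 uint8, blue, green, red), "fx", "fy", "cx", "cy" (pixels), "D" ([k1, k2, p1, p2, k3] as OpenCV has them; the pictures are not rectified), "position" and "orientation" of the camera in the world. Camera axes: x right, y up, looking along -z (the intrinsics and any distortion apply to the point x, -y, -z); pixel columns grow to the right and rows downward; lengths in m; the calibration is good to about 2 mm. A picture is of the moment at which its call begins. There is no depth.
A pose or a line that the arm cannot do raises env.Unreachable and nothing moves.
- env.close_job(): hands the job in; it is judged then, once.
Trained networks look in a picture, given as the dict that the camera call returned (one of the last four; its "shot" number tells which), for a name from the list of things; names that differ only in an ending like _2 or _b are one class to them, and where a whole thing is asked for, a point or a joint stands for the part that bears it (a point fixed in the world has none). Each returns a list of dicts, best first, with "score" (0 to 1); they miss things now and then, are a little off and sometimes report something else, mostly with a low value. They report only what shows in the picture. A call takes as long as a camera call. They do not tell look-alikes from the thing itself.
- env.search_frame(picture, thing): "xyz" ([x, y, z] in m, in world coordinates, good to about 4 mm: the middle of the surface that is visible of it).
- env.trace(picture, thing): "mask" (400x640 bool, what is visible of it).
The state is a dict: "clock": time; "joint_positions": joint angles; "qvel": joint speeds; "joint_torque": joint torques, N m; "position": TCP position; "tool_rot": TCP orientation; "force": force on the tool from outside, world axes, zero at the start; "wrist_torque": the same for the moment, N m; "opening": opening from 0.0 (shut) to 1.0 (fully open); "finger_force": force on a finger pad.
Only numpy, scipy, OpenCV 4.12 (cv2) and the standard library are available. Lean on these libraries where they do the work, as an engineer would, in place of code of your own. Each camera call takes 0.05 s, during which the arm holds its last target. There are 200 camera calls.

## Working session

There is one attempt and no reset: what is moved stays moved. The work goes in short steps, each a Python script; the robot and the scene stay as the last script left them, time stands still between calls to the robot, and variables do not carry over. Pictures are saved under pics/ and viewed, at most 10 in all, crops included, and the job is handed in when it is done.

```bash
mkdir -p pics
python3 - <<'E'
from workcell import env
import cv2
for n in("top","scene"):
    f=env.grab_frame(n); cv2.imwrite(f"pics/{n}0.png",f["image"])
    print(n,f["position"],f["orientation"],f["fx"],f["D"])
    for t in("tray","sugar_pot","home_mark","start_mark","saucer1","glass1","spoon1"):
        print(t,[(round(d["score"],2),[round(float(v),3) for v in d["xyz"]]) for d in env.search_frame(f,t)])
print(env.read_state())
E
```

```text
top [0.45301462 0.01629548 1.47725301] [  3.89481809  -0.34748483 -89.29191045] 495.9008748807929 [-0.14435466  0.          0.          0.          0.        ]
tray [(0.77, [0.551, -0.042, 0.006])]
sugar_pot [(0.93, [0.524, -0.163, 0.073]), (0.93, [0.406, 0.334, 0.064]), (0.38, [0.685, -0.231, 0.058])]
home_mark []
start_mark []
saucer1 [(0.64, [0.363, -0.156, 0.017]), (0.55, [0.663, -0.211, 0.017])]
glass1 [(0.9, [0.684, -0.232, 0.061]), (0.85, [0.753, 0.025, 0.054]), (0.8, [0.575, -0.509, 0.051])]
spoon1 [(0.56, [0.407, 0.106, 0.014]), (0.54, [0.582, 0.444, 0.006])]
scene [1.45019395 0.38766078 1.07686294] [ 43.61220747   0.32823881 113.01998449] 470.6816529401922 [-0.01763921  0.          0.          0.          0.        ]
tray [(0.72, [0.578, -0.028, 0.007])]
sugar_pot [(0.68, [0.545, -0.149, 0.069]), (0.62, [0.432, 0.336, 0.065]), (0.56, [0.358, -0.458, 0.058])]
home_mark []
start_mark []
saucer1 [(0.88, [0.362, -0.16, 0.015]), (0.78, [0.76, 0.044, 0.016]), (0.61, [0.697, -0.214, 0.019])]
glass1 [(0.87, [0.583, -0.494, 0.059]), (0.8, [0.751, 0.032, 0.072]), (0.78, [0.69, -0.216, 0.072])]
spoon1 [(0.66, [0.414, 0.106, 0.017]), (0.57, [0.584, 0.445, 0.005])]
{'clock': 0.8, 'joint_positions': array([ 8.51184558e+01,  2.20390161e+01,  4.53561510e-01, -3.96930003e-05,
       -6.84098285e+01, -1.48182929e+01]), 'qvel': array([-0.00754537, -0.00396974,  0.10343612,  0.03041055, -0.00163135,
       -0.02738498]), 'joint_torque': array([-6.15100835e-04, -3.90412295e+01,  1.87611079e+01,  4.22394231e+00,
        1.55115587e-02, -2.63367679e-05]), 'position': array([0.21063654, 0.58842624, 0.22258446]), 'tool_rot': array([-1.79995449e+02,  1.24206199e-03, -1.96998517e+01]), 'force': array([ 0.42865753,  0.1312477 , -0.2675005 ]), 'wrist_torque': array([-0.01277794,  0.01511024, -0.08517447]), 'finger_force': 0.0, 'opening': 0.9967789266223142}
```

View pics/top0.png

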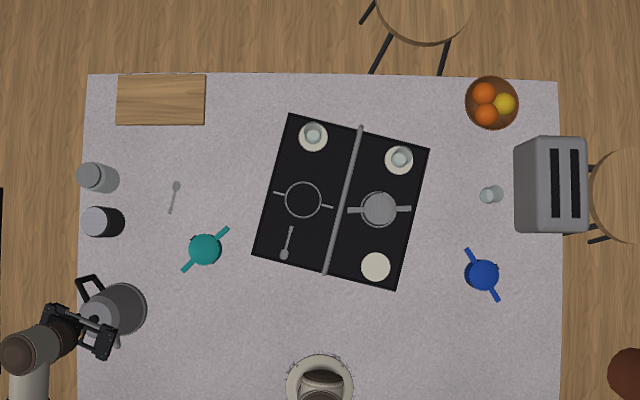

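View pics/scene0.png

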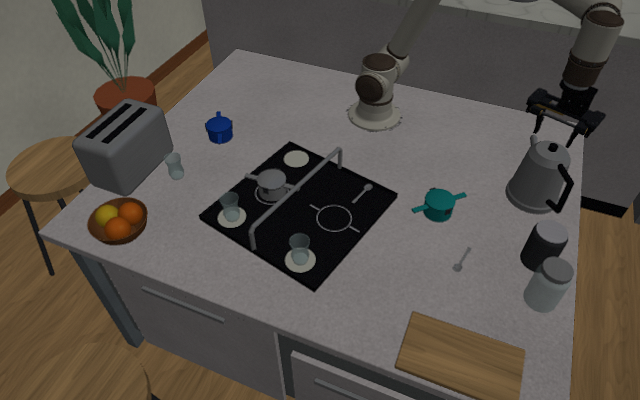

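The black tray has its handle running from (360,127) to (324,274). The steel pot is at (379,209) in the right half (-y), with ears at about (348,210) and (411,208). The ticked ring is at (303,200), a spoon lies at (287,243), the glasses stand at (313,135) and (399,158), and there is an empty saucer at (376,266). The turquoise and blue pots are decoys. Next I'll look with the wrist camera.

```bash
cat > h.py <<'E'
from workcell import env
import numpy as np, cv2
from scipy.spatial.transform import Rotation as R
def KD(f): return np.array([[f["fx"],0,f["cx"]],[0,f["fy"],f["cy"]],[0,0,1.]]),np.array(f["D"],float)
def rays(f,px):
    K,D=KD(f); u=cv2.undistortPoints(np.array(px,float).reshape(-1,1,2),K,D).reshape(-1,2)
    d=np.c_[u[:,0],-u[:,1],-np.ones(len(u))]
    return R.from_euler("xyz",f["orientation"],degrees=True).apply(d)
def onplane(f,px,z):
    d=rays(f,px); p=np.array(f["position"]); return p+d*((z-p[2])/d[:,2])[:,None]
def project(f,X):
    K,D=KD(f); c=R.from_euler("xyz",f["orientation"],degrees=True).inv().apply(np.array(X,float).reshape(-1,3)-f["position"])
    c=c*[1,-1,-1]; return cv2.projectPoints(c,np.zeros(3),np.zeros(3),K,D)[0].reshape(-1,2)
def tri(fs,pxs):
    A=np.zeros((3,3));b=np.zeros(3)
    for f,p in zip(fs,pxs):
        d=rays(f,[p])[0]; d/=np.linalg.norm(d); M=np.eye(3)-np.outer(d,d); A+=M;b+=M@np.array(f["position"])
    return np.linalg.solve(A,b)
E
python3 - <<'E'
from h import *
import pickle
s=env.read_state(); p=s["position"]
env.move_straight([p[0],p[1],0.38],rate=0.25)
fr=[]
for k,(x,y) in enumerate([(0.44,0.06),(0.44,-0.13)]):
    env.goto([x,y,0.40],[180,0,-90]); env.dwell(0.2)
    f=env.grab_frame("wrist"); fr.append(f); cv2.imwrite(f"pics/w{k}.png",f["image"]); print(f["position"],f["orientation"],f["fx"],f["D"])
    for t in("sugar_pot","home_mark","start_mark"):
        print(t,[(round(d["score"],2),np.round(d["xyz"],3)) for d in env.search_frame(f,t)])
pickle.dump(fr,open("fr.pkl","wb"))
s=env.read_state();print(s["clock"],s["joint_positions"])
cv2.imwrite("pics/w01.png",np.vstack([cv2.resize(f["image"],(480,300)) for f in fr]))
E
```

```text
[ 0.44090609 -0.01573037  0.5623643 ] [-1.60098228e+01 -2.62293487e-02  1.79983905e+02] 337.03538910577106 [0.00138892 0.         0.         0.         0.        ]
sugar_pot [(0.61, array([ 0.523, -0.126,  0.064]))]
home_mark [(0.56, array([0.557, 0.052, 0.011]))]
start_mark [(0.65, array([ 0.519, -0.129,  0.01 ]))]
[ 0.44108313 -0.20515754  0.56255428] [-1.60279288e+01  4.35666968e-03 -1.79945774e+02] 337.03538910577106 [0.00138892 0.         0.         0.         0.        ]
sugar_pot [(0.72, array([ 0.528, -0.169,  0.07 ]))]
home_mark [(0.7, array([0.535, 0.018, 0.014]))]
start_mark []
5.2417 [ 4.00691530e+00  8.77878148e-01 -1.69657091e+00 -2.83669730e-03
 -8.74207602e+01 -3.93079457e+00]
```

View pics/w01.png

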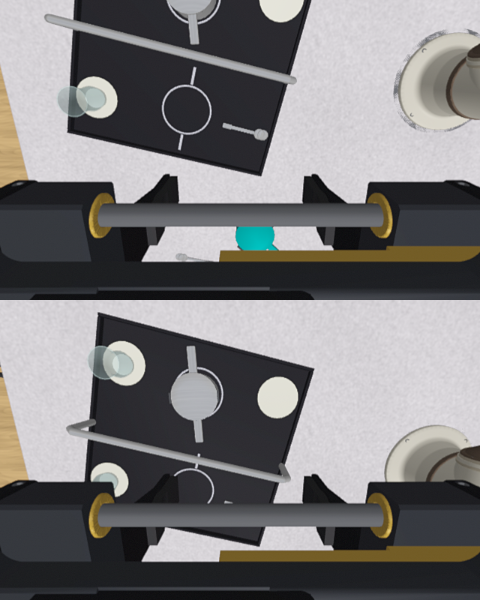

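The upper half of the picture is wrist view 0. It shows the ring at about (249,145) px in the full frame, with its ticks going up and down and the spoon to its right at (325,175). The lower half is wrist view 1. It shows the pot at about (258,128), its ears at (256,65) and (264,190), and the handle just below it. Next I'll fit these positions precisely.

```bash
cat > meas.py <<'E'
from h import *
from scipy.optimize import least_squares
def fit_ring(f,guess,z,r0=.052,):
    """bright ring and ticks near guess (world xy) -> centre, radius, tick angle (deg)"""
    g=cv2.cvtColor(f["image"],cv2.COLOR_BGR2GRAY); c=np.array(guess,float)
    v,u=np.nonzero(g>110); P=onplane(f,np.c_[u,v],z)[:,:2]
    for w in(.015,.010,.006):
        d=np.linalg.norm(P-c,axis=1); Q=P[abs(d-r0)<w]
        s=least_squares(lambda q:np.hypot(*(Q-q[:2]).T)-q[2],[*c,r0],loss="soft_l1",f_scale=.002).x; c=s[:2]; 
    d=P-c; r=np.hypot(*d.T); a=np.degrees(np.arctan2(d[:,1],d[:,0]))
    return c,s[2],len(Q),r,a
E
python3 - <<'E'
from meas import *
import pickle
fr=pickle.load(open("fr.pkl","rb")); top=env.grab_frame("top"); sc=env.grab_frame("scene"); fr+=[top,sc]; pickle.dump(fr,open("fr.pkl","wb"))
for f,n in((fr[0],"w0"),(top,"top")):
  for z in(.008,):
    g=onplane(f,[(249,145)] if n=="w0" else [(303,200)],z)[0,:2]
    c,r0,n_,r,a=fit_ring(f,g,z); print(n,z,c,r0,n_)
    m=(r>.06)&(r<.09)&(abs(abs(a)-90)<30); 
    for s in(1,-1):
        k=m&(np.sign(a)==s); print(" tick",s,k.sum(),np.median(a[k]),r[k].min(),r[k].max())
    px=project(f,[*c,z])[0]; f["c"]=px
print("ring tri",tri([fr[0],top],[fr[0]["c"],top["c"]]))
# pot masks
for f,n,g in((fr[1],"w1",(258,128)),(top,"top",(379,209)),(sc,"scene",(270,183))):
    for d in env.trace(f,"sugar_pot"):
        m=d["mask"]; 
        if not m[g[1]-6:g[1]+6,g[0]-6:g[0]+6].any(): continue
        v,u=np.nonzero(m); print(n,d["score"],m.sum(),u.min(),u.max(),v.min(),v.max())
        np.save(f"m_{n}.npy",m)
        if n!="scene":
            P=onplane(f,np.c_[u,v],.049)[:,:2]; c0=onplane(f,[g],.049)[0,:2]; D=P-c0; r=np.hypot(*D.T); 
            ends=[P[(r>.06)&(np.sign(D[:,1])==s)] for s in(1,-1)]
            for e in ends: print("  ear",len(e),e.mean(0) if len(e) else None, e[:,1].min() if len(e) else 0,e[:,1].max() if len(e) else 0)
        break
vis=[]
for f,n in((fr[1],"w1"),(top,"top")):
    try: m=np.load(f"m_{n}.npy")
    except Exception: continue
    im=f["image"].copy(); cs,_=cv2.findContours(m.astype(np.uint8),0,2); im=cv2.resize(im,None,fx=3,fy=3,interpolation=0)
    cv2.drawContours(im,[(c*3+1) for c in cs],-1,(0,0,255),1)
    x,y=((258,128) if n=="w1" else (379,209)); vis.append(im[max(0,3*y-250):3*y+250,3*x-200:3*x+200][:500])
h=min(v.shape[0] for v in vis); cv2.imwrite("pics/masks.png",np.hstack([v[:h] for v in vis]))
E
```

```text
w0 0.008 [0.55853457 0.05591854] 0.05223475029038992 570
 tick 1 61 75.85471336040622 0.060033888342688684 0.08986241472462865
 tick -1 77 -104.0269710939961 0.06006272363585107 0.0899328104609707
top 0.008 [0.55766478 0.05705734] 0.052083696724884505 59
 tick 1 16 76.24597089287089 0.06095366353426652 0.08922554361534822
 tick -1 15 -104.4017315715628 0.061637445408428894 0.08972567960741168
ring tri [0.55806936 0.05647099 0.00820716]
w1 0.87 3937 225 292 61 188
  ear 223 [ 0.52790281 -0.09027657] -0.10711525200735525 -0.07363460440293618
  ear 271 [ 0.53484845 -0.24286138] -0.2596306158533008 -0.22592391075544777
scene 0.66 829 246 291 169 199
```

View pics/masks.png

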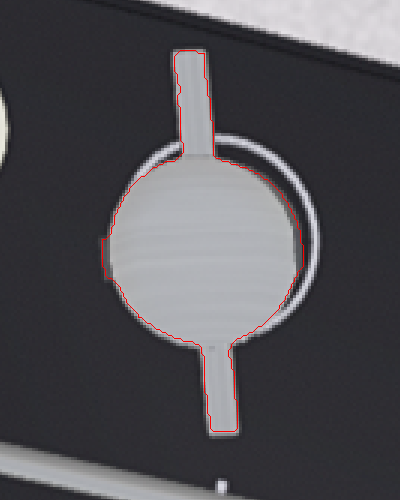

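The mask follows the steel pot and its ears well; the small side bulge does not matter. The ring triangulates to z=8.2 mm, which matches the tray floor. Next I'll get the handle line, check the ear height from two views, and do the first slide.

Run:
```python
from meas import *
import pickle
fr=pickle.load(open("fr.pkl","rb")); w1,top=fr[1],fr[2]
hd=onplane(top,[(360,127),(324,274)],.111); print("handle",hd[:,:2])
d=hd[0,:2]-hd[1,:2]; print("dir",np.degrees(np.arctan2(d[1],d[0])),np.linalg.norm(d))
cor=onplane(top,[(289,113),(429,149),(396,291),(251,255)],.022); print("tray c",cor.mean(0),np.degrees(np.arctan2(*(cor[0]-cor[3])[1::-1])))
# ear tips, two views: extreme bright pixels along the ear
m=np.load("m_w1.npy"); v,u=np.nonzero(m); t1=[(u[v<=v.min()+1].mean(),v.min()-.5),(u[v>=v.max()-1].mean(),v.max()+.5)]
g=cv2.cvtColor(top["image"],cv2.COLOR_BGR2GRAY); k=(g>75).astype(np.uint8); sub=np.zeros_like(k); sub[190:228,340:420]=k[190:228,340:420]
n,l,st,ce=cv2.connectedComponentsWithStats(sub); L=l[209,379]; v,u=np.nonzero(l==L)
print(u.min(),u.max()); t2=[(u.max()+.5,v[u>=u.max()-1].mean()),(u.min()-.5,v[u<=u.min()+1].mean())]
for a,b in zip(t1,t2): print("ear tip",a,b,tri([w1,top],[a,b]),onplane(w1,[a],.049)[0],onplane(top,[b],.049)[0])
```

```text
handle [[ 0.75507542 -0.10288013]
 [ 0.34521652 -0.00672705]]
dir -13.202854182158209 0.4209866174954709
tray c [ 0.55178651 -0.05748803  0.022     ] -13.821841550540446
0 639
ear tip (np.float64(254.125), np.float64(60.5)) (np.float64(639.5), np.float64(199.5)) [ 0.39945237 -0.15034237  1.20749488] [ 0.53530692 -0.26028836  0.049     ] [ 0.56732909 -0.98955996  0.049     ]
ear tip (np.float64(265.5), np.float64(188.5)) (np.float64(-0.5), np.float64(199.5)) [ 0.27270536 -0.62379366  2.33620593] [ 0.52745017 -0.07282856  0.049     ] [0.54193024 0.99614659 0.049     ]
```

```bash
cat > plan.py <<'E'
import numpy as np
C=np.array([.5518,-.0575]); ty=np.radians(76.1); N=np.array([np.cos(ty),np.sin(ty)]); T=np.array([N[1],-N[0]])
H=np.array([.5581,.0563]); HA=75.95
u=lambda a:np.array([np.cos(np.radians(a)),np.sin(np.radians(a))])
Z=.038
E
python3 - <<'E'
from meas import *
from plan import *
import pickle
fr=pickle.load(open("fr.pkl","rb")); w1,top=fr[1],fr[2]
m=np.load("m_w1.npy"); v,q=np.nonzero(m); t1=[(254.1,60.5),(265.5,188.5)]
g=cv2.imread("pics/top0.png",0); sub=np.zeros_like(g); sub[190:228,340:420]=g[190:228,340:420]>75
n,l=cv2.connectedComponents(sub); v,q=np.nonzero(l==l[209,379])
t2=[(q.max()+.5,v[q>=q.max()-1].mean()),(q.min()-.5,v[q<=q.min()+1].mean())]
X=[tri([w1,top],[a,b]) for a,b in zip(t1,t2)]; print(t2,X)
P=(X[0]+X[1])[:2]/2; d=(X[1]-X[0])[:2]; print("tri pot",P,np.degrees(np.arctan2(d[1],d[0])),np.linalg.norm(d))
Pw=np.array([.5314,-.1666])
print("tray y pot/home",(Pw-C)@N,(H-C)@N,(H-C)@T)
E
```

```text
[(np.float64(410.5), np.float64(207.5)), (np.float64(346.5), np.float64(209.72727272727272))] [array([ 0.53586526, -0.25970329,  0.04058346]), array([ 0.52708237, -0.07121722,  0.04429849])]
tri pot [ 0.53147381 -0.16546026] 92.66788541477898 0.18869058530334176
tray y pot/home -0.11080582020671678 0.1119809722712049 -0.02122243739996994
```

Run:
```python
from meas import *
from plan import *
P=np.array([.531,-.1665]); A=92.65; D=.080
G0=P-D*u(A); Pm=C+.018*N-.012*T; G1=Pm-D*u(HA)
print(G0,G1,(G1-C)@N)
env.gripper_to(.7)
env.goto([*G0,.22],[180,0,A-180])
print("hit",env.move_straight([*G0,Z],rate=.12,force_limit=8))
env.gripper_to(0,20); s=env.read_state(); print("grip",s["opening"]*87,s["finger_force"],s["position"],s["force"])
print("hit",env.move_straight([*G1,Z],[180,0,HA-180],rate=.07,force_limit=25))
s=env.read_state(); print(s["opening"]*87,s["position"],s["force"])
env.gripper_to(.7); env.dwell(.5)
p=s["position"]; env.move_straight([p[0],p[1],.22],rate=.15)
# look from the far side
g=Pm+D*u(HA); q=[*(g-.03*N),.33]
env.goto(q,[180,0,HA-180]); env.dwell(.2)
f=env.grab_frame("wrist"); cv2.imwrite("pics/mid.png",f["image"])
import pickle; pickle.dump(f,open("mid.pkl","wb"))
print("pred",project(f,[*Pm,.053]),project(f,[*(Pm+.093*u(HA)),.053]),project(f,[*H,.008]))
for d in env.trace(f,"sugar_pot"): print(d["score"],d["mask"].sum()); np.save("m_mid.npy",d["mask"]); break
print(env.read_state()["clock"])
```

```text
[ 0.53469878 -0.24641445] [ 0.52505402 -0.11475111] -0.06199972584447879
hit False
grip 15.656737736022816 19.997887015342712 [ 0.53452599 -0.24642204  0.03796636] [-0.27561932 -0.12048261  0.41463741]
hit False
15.621206437276374 [ 0.52500368 -0.11465648  0.03794844] [-0.84773892  0.37644322  1.01976978]
pred [[320.19830361 123.90500203]] [[320.42252977 194.40693919]] [[326.74895579 186.94461671]]
0.97 4611
15.5833
```

View pics/mid.png

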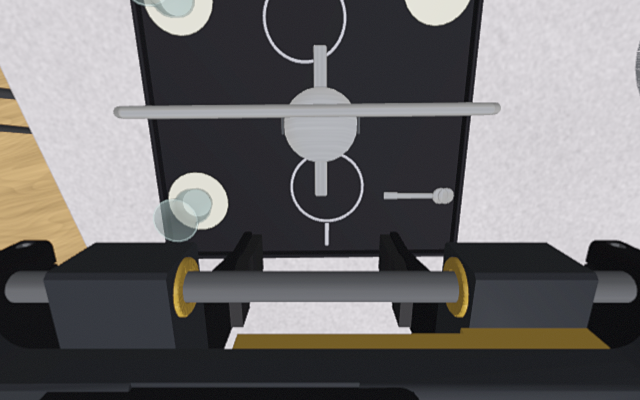

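The pot stands halfway under the handle at (320,124), with its front ear tip at (321,195). The predicted tip is (320.4,194.4), and the ring centre matches at (327,187). I'll take the front ear and pull the pot to the mark.

Run:
```python
from meas import *
from plan import *
D=.080; Pm=C+.018*N-.012*T; o=[180,0,HA-180]
G2=Pm+D*u(HA); G3=H+D*u(HA)
env.goto([*G2,.22],o)
print("hit",env.move_straight([*G2,Z],rate=.12,force_limit=8))
env.gripper_to(0,20); s=env.read_state(); print(s["opening"]*87,s["finger_force"],s["position"],s["force"])
print("hit",env.move_straight([*G3,Z],o,rate=.06,force_limit=25))
s=env.read_state(); print(s["opening"]*87,s["position"],s["force"])
env.gripper_to(.7); env.dwell(.3)
env.move_straight([*G3,.22],rate=.15)
q=[*(H+.07*N),.34]
env.goto(q,o); env.dwell(.2)
f=env.grab_frame("wrist"); cv2.imwrite("pics/end.png",f["image"])
import pickle; pickle.dump(f,open("end.pkl","wb"))
print("pred pot",project(f,[*H,.053]),"tips",project(f,[[*(H+k*.093*u(HA)),.053] for k in(1,-1)]).tolist(),"ticks",project(f,[[*(H+k*.092*u(HA)),.008] for k in(1,-1)]).tolist())
for d in env.trace(f,"sugar_pot"):
    m=d["mask"]; v,x=np.nonzero(m); print(d["score"],m.sum()); np.save("m_end.npy",m)
    t=[(x[v<=v.min()+2].mean(),v.min()-.5),(x[v>=v.max()-2].mean(),v.max()+.5)]; X=onplane(f,t,.053)[:,:2]; e=X[1]-X[0]
    print("tips",t,"pot",X.mean(0)-H,"ang",np.degrees(np.arctan2(e[1],e[0])),np.linalg.norm(e)); break
print(env.read_state()["clock"])
```

```text
hit False
15.678175794864686 20.001227259635925 [0.56384118 0.0404681  0.03797866] [-0.05469403  0.95695217 -0.17552745]
hit False
15.591487260118935 [0.57758687 0.13394783 0.03798454] [-0.08926784  0.21023363 -0.41994832]
pred pot [[319.85070502 106.77993028]] tips [[319.97054490502035, 177.719167875201], [319.715734332795, 26.92429929309293]] ticks [[319.9117726200356, 170.51196554130004], [319.677496933308, 34.96166365286015]]
0.88 965
tips [(np.float64(455.77777777777777), np.float64(232.5)), (np.float64(436.05555555555554), np.float64(271.5))] pot [-0.12715076  0.2420291 ] ang 55.92706150361342 0.06547494422912996
23.8417
```

View pics/end.png

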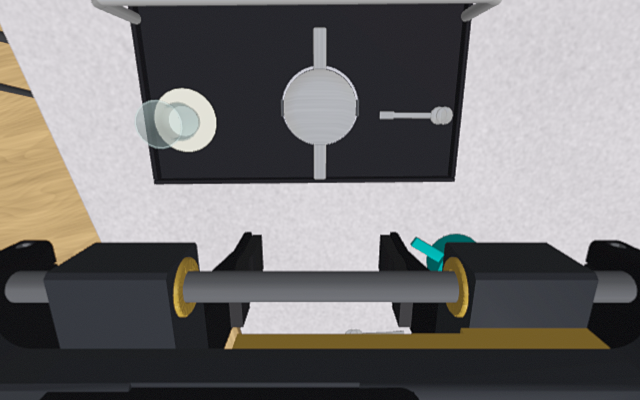

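The pot is at (320,106), with ear tips at (320,27) and (320,179). The predictions for a centred pot were 26.9 and 177.7, so it is within about 1 px (roughly 1 mm) and lined up with the ticks. The glass and the spoon are where they were. I'm handing the job in.

```bash
python3 -c "
from workcell import env
print(env.close_job())"
```

```text
the job is handed in; nothing more can be done
None
```

The job is handed in: the steel sugar pot was slid under the handle with a regrasp halfway and let go on the ticked ring, centred to within about 1–2 mm and lined up with the ticks by the last wrist-camera picture; the judge's verdict was not shown.

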